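Crank the demonstration food mill

TASK

Pull the red-knobbed steel crank up out of the white utensil pot, fit its square socket fully down onto the food mill's square brass shaft, and wind the mill clockwise (seen from above) for at least two full turns. Leave the crank sitting upright and still on the shaft, the white pot standing, and the other pots and goods where they are.

Things in the scene. Friction and masses are not known exactly. Their poses are not given: they have to be found in the camera images.
- crank: Steel crank, 0.3 kg, at the start upright in the white pot at any yaw, its arm and knob above the rim. Origin: centre of the underside of its shank, z up along the shank: a 30 x 30 mm square bar, 130 mm tall, sides square to x and y. Its lowest 40 mm are a socket open below, 17 x 17 mm inside. A flat arm, 16 mm wide, z 90 to 100 mm, runs along +x to x = 80 mm
- crank_top (a point): Top centre of the crank's shank, 130 mm above its origin, on a thin red cap. The shank stands 30 mm proud of the arm here and can be gripped from above on its two y faces, 30 mm apart
- knob_mid (a point): Middle of the crank's red round knob, x = 65 mm, z = 123 mm in the crank's frame. The knob is 26 mm across, stands on the arm's end from z 101 to 145 mm and spins freely about its own upright axis
- crank_pot: White round ceramic pot holding the crank, loose, 0.7 kg: 68 mm across, 80 mm tall, wall and floor 6 mm thick, so 56 mm bore. Origin: centre of its underside, z up
- mill: Aluminium food mill bowl (188 mm across, rim 98 mm above the table) on a 200 x 200 x 20 mm wooden board, all fixed to the table. Its black handle runs from the rim along its own -y out to y = -210 mm, up to 110 mm high. Origin: centre of the board's underside, z up; the shaft's axis is its z axis
- shaft_seat (a point): On the axis of the mill's brass shaft, on top of the round collar (36 mm across) that the crank's lower end must rest on, 105 mm above the table; z up, x and y square to the shaft's sides and turning with it. From here the shaft stands up 14 x 14 mm square for 30 mm, then a round tip 6 mm high tapers from 14 to 6 mm
- shaft (a joint): Turn of the mill's shaft in rad: 0 at the start, grows when wound clockwise seen from above, no stop; two full turns = 12.57. It turns stiffly (about 0.12 N m, some 2 N at the knob) and stays where it is left. The socket has about 0.2 rad of play on the shaft
- spatula_pot: Bystander: blue pot, size of the white one, with a white and a red spatula standing in it up to 190 mm. Origin under its centre
- spoon_pot: Bystander: terracotta-coloured pot, size of the white one, with three ball-ended wooden sticks up to 175 mm. Origin under its centre
- loaf_tin: Bystander: dark open loaf tin 100 x 200 x 65 mm. Origin under its centre
- jar: Bystander: amber jar, 72 mm across, 110 mm tall. Origin under its centre
- cutter: Bystander: round steel pastry cutter, 80 mm across, 45 mm tall. Origin under its centre
- spatula: Bystander: spatula lying flat along its x, 200 mm long
There are look-alikes about, which are no part of the job. Of the things shaped like the crank_pot, the white one is meant. What is shaped like the crank but orange is not meant.

How it is judged:
On the way, in this order (a step that is already met when the one before it is completed fails the run):
1. the crank is lifted clear of the white pot (z of crank in the frame of crank_pot above 0.085 m), for 0.1 s.
2. the crank sits fully down on the shaft (horizontal distance between crank and shaft_seat below 0.006 m and z of crank in the frame of shaft_seat below 0.006 m and angle between crank's own z axis and vertical below 0.15 rad), for 0.2 s.
3. the shaft has been wound clockwise through one full turn with the crank on it (all of step 2 and value of joint shaft above 6.1 rad), for 0.05 s.
4. and through a second full turn (all of step 2 and value of joint shaft above 12.2 rad), for 0.05 s.
At the end, for the whole second after the job is handed in: The shaft has been wound clockwise two full turns (at least 12.2 rad), the crank sits on the shaft within 6 mm of the collar and of the axis, upright within 0.15 rad and at rest, and the white pot stands upright (all of step 4 and velocity of joint shaft between -0.1 and 0.1 rad/s and linear speed of crank below 0.02 m/s and angle between crank_pot's own z axis and vertical below 0.1 rad); the robot touches nothing.
It fails at once if another pot or article was pushed more than 50 mm or tipped over (distance of any of spatula_pot, spoon_pot, loaf_tin, jar, cutter, spatula from where it was at the start of the episode above 0.05 m or angle between any of spatula_pot, spoon_pot, loaf_tin, jar, cutter, spatula's own z axis and vertical above 0.5 rad).
It fails at once if the white pot was tipped over (angle between crank_pot's own z axis and vertical above 0.6 rad).
It also fails if it takes over 72 s, if anything falls off the work surface, if the arm or the gripper's body presses on something with over 40 N, if the wrist force passes 120 N, or if a joint passes its speed limit or range.

ROBOT

A 6-joint arm with a two-finger parallel gripper is mounted at the origin on the work surface. World frame = base frame: x ahead of the robot, y to its left, z up, the work surface at z = 0. Lengths are in m, angles in rad, forces in N, time in s.
With the tool pointing down it reaches from about 0.3 to 0.875 m from the base axis. Payload 4.2 kg.
Tool frame: the origin (TCP) lies midway between the tips of the shut fingers; the grasp point (between the pads) lies 19 mm behind it (manip.hold_point_z is the distance from the TCP to the grasp point, in m); z points along the fingers, x is the direction in which the jaws open and shut, and the axes are right-handed (so a half turn about z gives the same grasp; the last joint's range is limited). The gripper opens to 85 mm and grips with 20 to 120 N. Pads are 22 mm wide; open, the fingers measure 114 mm over their backs; the gripper's body (76 mm by 85 mm) begins 54 mm behind the grasp point. The pads swing forward as they close: fully open they stand 13 mm farther back than shut.
Start: joints at [-0.02, 0.32, 1.565, -0, 1.257, -0.02], TCP at [0.575, 0, 0.231] pointing down, gripper open.
Joint ranges: [-3.11, 3.11], [-0.84, 2.01], [0.21, 2.61], [-1.34, 4.49], [0.05, 2.63], [-2.56, 2.56]. Speed limits (rad/s): [2.57, 2.57, 3.14, 3.14, 3.14, 3.14].

INTERFACE

Orientations are given as a unit quaternion [w, x, y, z].
In Python, from bench import manip gives the robot as it stands. The module is installed in compiled form; this text tells all that it offers.
- The arm moves only by the tool step_arm, never from a script. Its argument "motion" is a list of rows, each a list of 2 entries, a list of its own where there are three numbers: the shift along the world's x, y, z in mm, then the turn, a rotation vector about the world's x, y, z in degrees. A call has 1 to 20 rows; each row shifts and turns the pose as measured when the row begins; what a row does not reach is not made up. A row lasts 1/12 s, in which the tool goes at most 41.7 mm and 7.16 degrees, less where a joint would pass 70% of its speed; a pose out of reach is approached as far as the arm can. A call with a gripper value outside its range is refused whole. "fingers" is the closure, from -1 (fully open) to 1 (shut), set as the call begins (left out, the last holds). The fingers move at their own pace and stop on an object; "force" is the grip in N (left out, the last holds). Time passes only in rows, so rows that do not move let the fingers close. It gives the time, the measured TCP pose, the force and the opening at its end, in the units of the state.
- manip.get_state(): the state, without advancing time (a new reading comes with each control period).
- manip.get_image(name): name is "scene" or "side" or "wrist"; returns a dict with "pixels" (384x512x3 uint8, blue, green, red), "depth" (384x512 float32, m along the optical axis (not along the pixel's ray), 0 where there is no reading), "camera_matrix" (3x3 intrinsics, pixels), "world_to_cam" (4x4, takes a point from world to camera coordinates). Camera axes: x right, y down, z forward; pixel columns grow to the right and rows downward; lengths in m; the calibration is good to about 2 mm. A picture is of the moment at which its call begins.
- manip.finish_job(): hands the job in, once; it reports no verdict.
The state is a dict: "t": time; "qpos": joint angles; "qd": joint speeds; "joint_efforts": joint torques, N m; "tool_pos": TCP position; "ee_rot": TCP orientation; "ft_force": force on the tool from outside, world axes, zero at the start; "moment": the same for the moment, N m; "finger_gap": finger opening in m.
Only numpy, scipy, OpenCV 4.12 (cv2) and the standard library are available. Lean on these libraries where they do the work, as an engineer would, in place of code of your own. Each camera call takes 0.05 s, during which the arm holds its last target.

## Working session

There is one attempt and no reset: what is moved stays moved. The work goes in short steps, Python scripts to look and compute and a tool call to move; the robot and the scene stay as the last step left them, time stands still between calls to the robot, and variables do not carry over. Pictures are saved under pics/ and viewed, and the job is handed in when it is done.

Besides the shell and the picture viewer there is one more tool, called after "Call:" as name([rows], argument=value, ...), one row to a line, values as JSON. step_arm: Moves the arm, as the interface text tells. Its arguments: {"type":"object","properties":{"motion":{"type":"array"},"fingers":{"type":"number"},"force":{"type":"number"}},"required":["motion"]}

```bash
mkdir -p pics; python3 - <<'E'
from bench import manip
import cv2,numpy as np
s=manip.get_state();print({k:np.round(v,3).tolist() for k,v in s.items()})
for n in ["scene","side","wrist"]:
    i=manip.get_image(n);cv2.imwrite(f"pics/a_{n}.png",i["pixels"]);np.savez(f"a_{n}.npz",**i)
    print(n,np.round(i["camera_matrix"],1).tolist(),np.round(np.linalg.inv(i["world_to_cam"]),3).tolist())
E
```

```text
{'t': 0.0, 'qpos': [-0.02, 0.32, 1.566, 0.0, 1.257, -0.02], 'qd': [0.0, -0.001, 0.0, -0.001, 0.001, 0.001], 'joint_efforts': [0.001, -41.553, -23.416, -0.0, 0.008, 0.0], 'tool_pos': [0.575, 0.0, 0.23], 'ee_rot': [-0.0, 1.0, -0.0, -0.001], 'ft_force': [0.786, -0.4, 0.575], 'moment': [0.044, 0.026, 0.041], 'finger_gap': 0.086}
scene [[427.6, 0.0, 261.9], [0.0, 427.6, 184.1], [0.0, 0.0, 1.0]] [[0.078, 0.523, -0.849, 1.495], [0.997, -0.037, 0.069, 0.012], [0.005, -0.851, -0.524, 0.698], [0.0, 0.0, 0.0, 1.0]]
side [[446.5, 0.0, 255.2], [0.0, 446.5, 184.8], [0.0, 0.0, 1.0]] [[0.99, -0.087, 0.109, 0.437], [-0.14, -0.622, 0.771, -0.619], [0.001, -0.778, -0.628, 0.674], [0.0, 0.0, 0.0, 1.0]]
wrist [[274.3, 0.0, 254.4], [0.0, 274.3, 189.8], [0.0, 0.0, 1.0]] [[1.0, -0.001, -0.001, 0.575], [-0.001, -0.956, -0.292, 0.074], [-0.001, 0.292, -0.956, 0.373], [0.0, 0.0, 0.0, 1.0]]
```

View pics/a_scene.png

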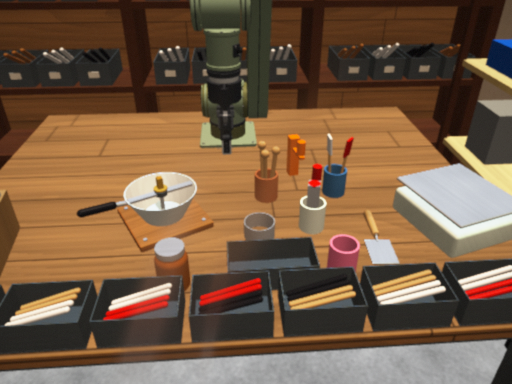

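View pics/a_side.png

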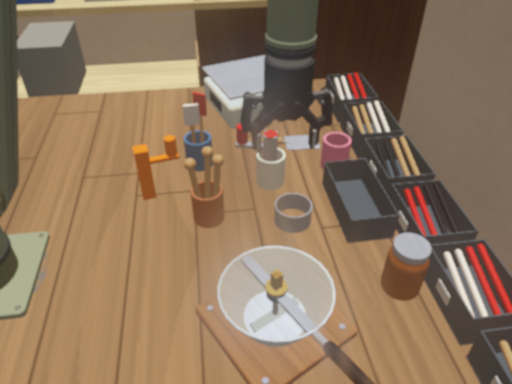

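View pics/a_wrist.png

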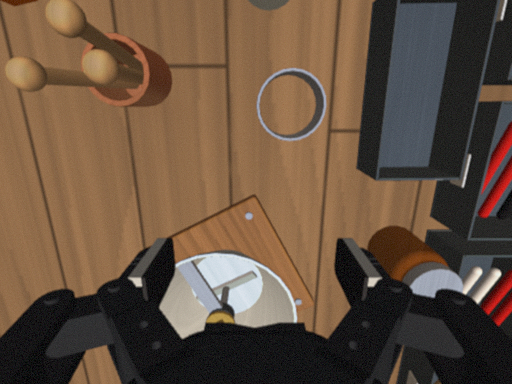

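```bash
cat > h.py <<'E'
import numpy as np,cv2
def load(n,p="a"): return dict(np.load(f"{p}_{n}.npz"))
def pts(i):
    K=i["camera_matrix"];d=i["depth"];T=np.linalg.inv(i["world_to_cam"])
    v,u=np.mgrid[:d.shape[0],:d.shape[1]]
    P=np.stack([(u-K[0,2])/K[0,0]*d,(v-K[1,2])/K[1,1]*d,d],-1)@T[:3,:3].T+T[:3,3]
    P[d==0]=np.nan;return P
def proj(i,p):
    c=i["world_to_cam"]@np.r_[p,1];q=i["camera_matrix"]@c[:3];return q[:2]/q[2]
def ray(i,u,v,z):
    K=i["camera_matrix"];T=np.linalg.inv(i["world_to_cam"])
    d=T[:3,:3]@np.array([(u-K[0,2])/K[0,0],(v-K[1,2])/K[1,1],1]);o=T[:3,3]
    return o+d*(z-o[2])/d[2]
E
python3 - <<'E'
from h import *
a=load("scene")["pixels"][150:240,270:370];b=load("side")["pixels"][110:200,220:320];c=load("side")["pixels"][240:350,200:350]; d=load("scene")["pixels"][160:250,110:220]
r=lambda x:cv2.resize(x,(390,290),interpolation=cv2.INTER_CUBIC)
cv2.imwrite("pics/crop1.png",np.vstack([np.hstack([r(a),r(b)]),np.hstack([r(d),r(c)])]))
for n in["scene","side"]:
    i=load(n);P=pts(i);hsv=cv2.cvtColor(i["pixels"],cv2.COLOR_BGR2HSV)
    m=(((hsv[...,0]<6)|(hsv[...,0]>174))&(hsv[...,1]>180)&(hsv[...,2]>120)).astype(np.uint8)
    N,l,st,ce=cv2.connectedComponentsWithStats(m)
    for k in range(1,N):
        if st[k,4]>8:
            q=P[l==k];print(n,"red",st[k].tolist(),ce[k].round(1),np.nanmedian(q,0).round(3),np.nanmax(q[:,2]).round(3))
    m=((hsv[...,0]>15)&(hsv[...,0]<30)&(hsv[...,1]>150)&(hsv[...,2]>90)).astype(np.uint8)
    N,l,st,ce=cv2.connectedComponentsWithStats(m)
    for k in range(1,N):
        if st[k,4]>8:
            q=P[l==k];print(n,"brass",st[k].tolist(),ce[k].round(1),np.nanmedian(q,0).round(3),np.nanmax(q[:,2]).round(3))
E
```

```text
scene red [347, 137, 6, 6, 20] [349.8 139.8] [0.442 0.342 0.181] 0.184
scene red [309, 164, 13, 23, 136] [316.2 175.6] [0.539 0.23  0.136] 0.152
scene red [200, 278, 62, 28, 682] [230.6 291.3] [0.861 0.001 0.055] 0.079
scene red [466, 278, 46, 21, 527] [490.5 289.6] [0.901 0.529 0.062] 0.078
scene red [103, 295, 67, 25, 651] [137.3 308. ] [ 0.901 -0.178  0.067] 0.09
scene brass [489, 77, 19, 13, 43] [497.2  83.1] [-0.05   1.05   0.166] 0.175
scene brass [382, 114, 7, 3, 9] [385.  114.8] [-0.155  0.671 -0.   ] 0.001
scene brass [289, 135, 10, 4, 32] [293.4 136.2] [0.299 0.205 0.13 ] 0.134
scene brass [259, 141, 7, 5, 13] [261.4 143.3] [0.412 0.099 0.164] 0.167
scene brass [298, 140, 7, 3, 17] [301.3 141.1] [0.366 0.22  0.144] 0.147
scene brass [273, 146, 7, 5, 13] [275.5 148.8] [0.451 0.135 0.163] 0.167
scene brass [262, 149, 7, 6, 17] [264.8 151.9] [0.466 0.103 0.162] 0.168
scene brass [457, 154, 5, 7, 9] [458.7 157.1] [-0.171  1.053 -0.22 ] -0.211
scene brass [154, 177, 13, 15, 115] [159.7 185.4] [ 0.538 -0.175  0.109] 0.137
scene brass [365, 209, 10, 24, 42] [368.6 220. ] [0.592 0.
[... 354 characters left out ...]
 [329.5 300.6] [0.92  0.192 0.07 ] 0.086
side red [354, 72, 12, 25, 101] [359.3  83.9] [0.914 0.548 0.074] 0.09
side red [348, 75, 11, 23, 87] [352.6  85.8] [0.894 0.546 0.07 ] 0.085
side red [414, 187, 20, 46, 200] [423.  206.6] [0.873 0.014 0.067] 0.081
side red [405, 189, 16, 37, 153] [411.5 203.7] [0.854 0.024 0.066] 0.078
side red [478, 244, 34, 68, 441] [495.3 278.3] [ 0.913 -0.189  0.07 ] 0.091
side red [467, 247, 32, 66, 354] [483.  280.1] [ 0.893 -0.187  0.066] 0.087
side brass [164, 135, 10, 6, 47] [168.7 137.6] [0.367 0.215 0.147] 0.149
side brass [133, 144, 15, 9, 104] [139.7 148.3] [0.303 0.204 0.132] 0.135
side brass [150, 154, 17, 7, 67] [158.  156.9] [0.337 0.21  0.102] 0.104
```

View pics/crop1.png

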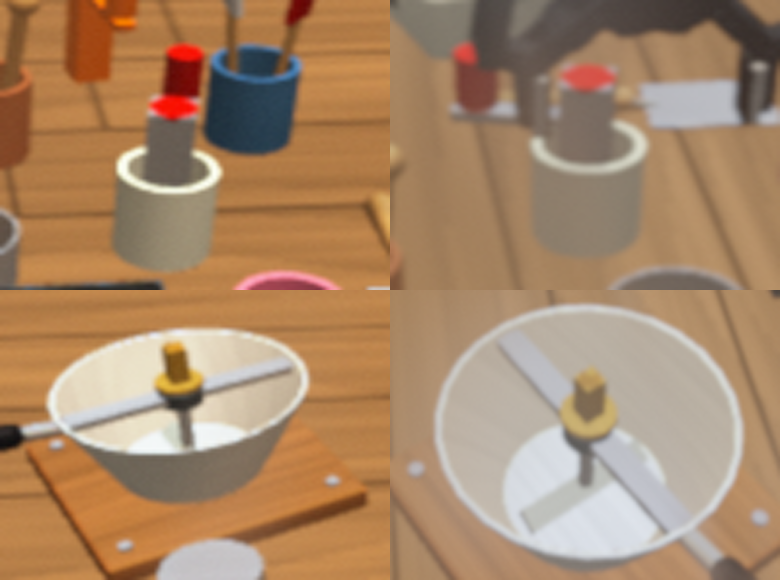

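```bash
python3 - <<'E'
from h import *
i=load("scene");P=pts(i);hsv=cv2.cvtColor(i["pixels"],cv2.COLOR_BGR2HSV)
m=(((hsv[...,0]<6)|(hsv[...,0]>174))&(hsv[...,1]>150)&(hsv[...,2]>100))
m[:,:305]=0;m[:,330:]=0;m[195:]=0;m[:160]=0
for v in range(163,190):
    us=np.where(m[v])[0]
    if len(us): print(v,us.min(),us.max(),np.nanmedian(P[v,us],0).round(3))
# pot white rim
j=load("side");Q=pts(j)
for n,i,P,box in(("scene",i,P,(295,330,190,240)),("side",j,Q,(250,292,140,190))):
    x0,x1,y0,y1=box
    p=P[y0:y1,x0:x1].reshape(-1,3);p=p[(p[:,2]>0.074)&(p[:,2]<0.084)]
    print(n,"rim",len(p),p.min(0).round(3),p.max(0).round(3),np.median(p,0).round(3))
# cap in side
hs=cv2.cvtColor(j["pixels"],cv2.COLOR_BGR2HSV)
m=(((hs[...,0]<10)|(hs[...,0]>170))&(hs[...,1]>90))
m[:,:232]=0;m[:,290:]=0;m[150:]=0;m[:115]=0
N,l,st,ce=cv2.connectedComponentsWithStats(m.astype(np.uint8))
for k in range(1,N):
    if st[k,4]>5: print("side",st[k].tolist(),ce[k].round(1),np.nanmedian(Q[l==k],0).round(3))
# shaft
for n,i,P,c in(("scene",load("scene"),P if 0 else pts(load("scene")),(161,185)),("side",j,Q,(276,283))):
    u,v=c;p=P[v-20:v+20,u-15:u+15].reshape(-1,3)
    for a,b in((.098,.107),(.107,.134),(.134,.145)):
        q=p[(p[:,2]>a)&(p[:,2]<b)]; 
        q=q[np.linalg.norm(q[:,:2]-np.median(q[:,:2],0),axis=1)<.03] if len(q) else q
        if len(q):print(n,a,len(q),q.min(0).round(3),q.max(0).round(3),np.median(q,0).round(3))
E
```

```text
164 314 319 [0.382 0.264 0.074]
165 313 320 [0.523 0.235 0.151]
166 313 321 [0.528 0.235 0.15 ]
167 313 321 [0.532 0.235 0.149]
168 313 321 [0.536 0.234 0.149]
169 313 321 [0.539 0.233 0.148]
170 313 321 [0.538 0.234 0.144]
171 314 320 [0.539 0.234 0.141]
172 313 320 [0.538 0.234 0.138]
173 315 320 [0.538 0.236 0.135]
174 314 320 [0.539 0.235 0.132]
175 313 320 [0.538 0.234 0.129]
176 314 320 [0.539 0.235 0.126]
177 312 320 [0.538 0.234 0.122]
178 312 320 [0.536 0.233 0.118]
179 312 320 [0.537 0.233 0.116]
180 311 318 [0.556 0.226 0.125]
181 310 318 [0.579 0.219 0.136]
182 309 320 [0.585 0.219 0.136]
183 309 320 [0.589 0.218 0.136]
184 310 320 [0.593 0.219 0.136]
185 311 318 [0.599 0.218 0.136]
186 312 316 [0.602 0.215 0.135]
187 314 314 [0.602 0.215 0.132]
scene rim 172 [0.562 0.183 0.074] [0.627 0.251 0.084] [0.604 0.212 0.078]
side rim 230 [0.559 0.178 0.074] [0.625 0.239 0.084] [0.59  0.199 0.08 ]
side [236, 123, 12, 22, 173] [240.9 134.1] [0.524 0.224 0.133]
side [263, 129, 15, 10, 98] [270.2 133.5] [0.589 0.215 0.138]
scene 0.098 71 [ 0.516 -0.194  0.1  ] [ 0.552 -0.16   0.106] [ 0.539 -0.176  0.104]
scene 0.107 64 [ 0.529 -0.187  0.107] [ 0.544 -0.168  0.134] [ 0.538 -0.176  0.122]
scene 0.134 13 [ 0.533 -0.185  0.135] [ 0.542 -0.172  0.14 ] [ 0.535 -0.177  0.137]
side 0.098 173 [ 0.516 -0.197  0.098] [ 0.551 -0.163  0.107] [ 0.529 -0.187  0.106]
side 0.107 190 [ 0.518 -0.195  0.107] [ 0.549 -0.165  0.134] [ 0.532 -0.184  0.115]
side 0.134 81 [ 0.524 -0.188  0.134] [ 0.542 -0.17   0.143] [ 0.533 -0.181  0.137]
```

White pot with the red-capped steel crank is at scene (312,205), with its knob at (317,172). The orange look-alike is at (295,155), and the other pots are blue, terracotta and pink. The crop confirms the steel crank in the white pot. Next I'll check for obstacles near the grasp and move above it for a wrist view.

```bash
python3 - <<'E'
from h import *
P=np.vstack([pts(load(n)).reshape(-1,3) for n in("scene","side")])
m=(P[:,2]>0.09)&(np.abs(P[:,0]-.58)<.16)&(np.abs(P[:,1]-.22)<.16)
P=P[m]
c=np.unique((P[:,:2]/.02).round(),axis=0)
for a in c:
    q=P[((P[:,:2]/.02).round()==a).all(1)]
    if len(q)>2: print((a*.02).round(2),len(q),q[:,2].max().round(3))
E
```

```text
[0.42 0.1 ] 23 0.163
[0.42 0.28] 109 0.186
[0.42 0.3 ] 23 0.185
[0.42 0.34] 31 0.184
[0.42 0.36] 5 0.18
[0.44 0.12] 261 0.171
[0.44 0.14] 57 0.17
[0.44 0.28] 74 0.186
[0.44 0.3 ] 30 0.185
[0.44 0.32] 106 0.182
[0.44 0.34] 199 0.187
[0.46 0.08] 14 0.165
[0.46 0.1 ] 333 0.172
[0.46 0.12] 50 0.169
[0.46 0.14] 32 0.168
[0.46 0.32] 52 0.185
[0.46 0.34] 32 0.185
[0.48 0.1 ] 56 0.17
[0.48 0.12] 3 0.16
[0.52 0.22] 134 0.154
[0.52 0.24] 49 0.154
[0.54 0.22] 133 0.151
[0.54 0.24] 87 0.152
[0.56 0.22] 6 0.107
[0.58 0.2 ] 185 0.141
[0.58 0.22] 63 0.14
[0.58 0.24] 8 0.135
[0.6 0.2] 196 0.14
[0.6  0.22] 177 0.141
```

Call:
step_arm([
  [[0,0,13],[0,0,0]],
  [[1,17,13],[0,0,7]],
  [[1,17,13],[0,0,7]],
  [[1,17,0],[0,0,7]],
  [[1,17,0],[0,0,7]],
  [[1,17,0],[0,0,7]],
  [[1,17,0],[0,0,7]],
  [[1,17,0],[0,0,7]],
  [[1,17,0],[0,0,7]],
  [[1,17,0],[0,0,7]],
  [[1,17,0],[0,0,7]],
  [[1,17,0],[0,0,7]],
  [[0,0,0],[0,0,0]],
  [[0,0,0],[0,0,0]],
])

```text
t: 1.32
tool_pos: [0.5826, 0.1944, 0.2658]
ee_rot: [0.002, 0.771, 0.637, -0.005]
ft_force: [-0.4, -0.6, 0.1]
finger_gap: 0.0856
```

```bash
python3 - <<'E'
from bench import manip
from h import *
i=manip.get_image("wrist");np.savez("b_wrist.npz",**i);cv2.imwrite("pics/b.png",i["pixels"])
P=pts(i);hsv=cv2.cvtColor(i["pixels"],cv2.COLOR_BGR2HSV)
m=(((hsv[...,0]<8)|(hsv[...,0]>172))&(hsv[...,1]>150)&(hsv[...,2]>90)).astype(np.uint8)
N,l,st,ce=cv2.connectedComponentsWithStats(m)
for k in range(1,N):
    if st[k,4]>40:
        q=P[l==k];print(st[k].tolist(),ce[k].round(1),np.nanmedian(q,0).round(3),np.nanmax(q[:,2]).round(3))
        print(cv2.minAreaRect(np.argwhere(l==k)[:,::-1].astype(np.float32)))
E
```

```text
[273, 106, 29, 28, 617] [287.2 119.2] [0.527 0.234 0.151] 0.153
((287.3399658203125, 119.11998748779297), (27.577165603637695, 27.29432487487793), 8.13010311126709)
[263, 169, 30, 30, 650] [277.7 183.5] [0.589 0.216 0.137] 0.139
((277.7500305175781, 183.74998474121094), (27.439773559570312, 28.29726791381836), 59.03623962402344)
[492, 318, 20, 9, 141] [502.5 321.6] [0.892 0.521 0.06 ] 0.342
((501.5, 322.0), (8.0, 19.0), 90.0)
[505, 331, 7, 9, 43] [508.5 334.2] [0.911 0.526 0.067] 0.346
((508.0, 335.0), (8.0, 6.0), 90.0)
```

View pics/b.png

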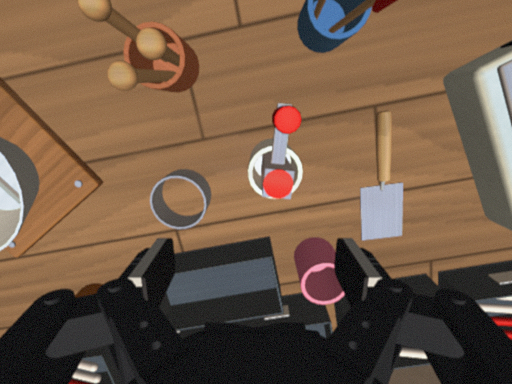

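The wrist view shows the red cap at (278,184), the knob at (287,119), and the white pot rim around (275,172). I'll cast rays for the crank's pose.

```bash
python3 - <<'E'
from h import *
i=load("wrist","b")
c=ray(i,277.7,183.6,.136);k=ray(i,287.3,119.1,.151);d=k-c
print(c.round(4),k.round(4),np.hypot(*d[:2]).round(4),np.degrees(np.arctan2(d[1],d[0])).round(1))
g=i["pixels"].min(2);P=pts(i)
m=(P[...,2]>.076)&(P[...,2]<.084)&(np.abs(P[...,0]-.59)<.05)&(np.abs(P[...,1]-.21)<.05)
ys,xs=np.where(m);print(len(xs),cv2.fitEllipse(np.argwhere(m)[:,::-1].astype(np.float32)) , P[m].min(0),P[m].max(0))
q=P[m];(a,b),r=cv2.minEnclosingCircle(q[:,:2].astype(np.float32));print("pot",a,b,r)
E
```

```text
[0.5891 0.2158 0.136 ] [0.5263 0.2341 0.151 ] 0.0654 163.7
557 ((274.8809814453125, 171.69879150390625), (49.394325256347656, 50.41271209716797), 64.37520599365234) [0.55707465 0.18247254 0.07609437] [0.62376418 0.24948954 0.08281341]
pot 0.5906597375869751 0.21603067219257355 0.034024160355329514
```

Call:
step_arm([
  [[3,11,0],[0,0,-2.7]],
  [[3,11,0],[0,0,-2.7]],
  [[0,0,-20],[0,0,0]],
  [[0,0,-25],[0,0,0]],
  [[0,0,-25],[0,0,0]],
  [[0,0,-15],[0,0,0]],
  [[0,0,0],[0,0,0]],
])

```text
t: 1.95
tool_pos: [0.5895, 0.2097, 0.1796]
ee_rot: [0.004, 0.808, 0.589, -0.004]
ft_force: [0.0, -1.2, 0.8]
finger_gap: 0.0849
```

```bash
cat > st.py <<'E'
from bench import manip
import numpy as np
from scipy.spatial.transform import Rotation as R
s=manip.get_state();q=s["ee_rot"];M=R.from_quat([q[1],q[2],q[3],q[0]]).as_matrix()
print("t",s["t"],"pos",np.round(s["tool_pos"],4),"yaw",np.degrees(np.arctan2(M[1,0],M[0,0])).round(2),"z",M[:,2].round(3),"F",np.round(s["ft_force"],1),"M",np.round(s["moment"],2),"gap",round(float(s["finger_gap"]),4),"q",np.round(s["qpos"],2))
E
python3 st.py
```

```text
t 1.95 pos [0.5895 0.2097 0.1796] yaw 72.2 z [-0.002 -0.011 -1.   ] F [ 0.  -1.2  0.8] M [-0.02 -0.01 -0.01] gap 0.0849 q [ 0.33  0.44  1.52 -0.01  1.19 -0.93]
```

Call:
step_arm([
  [[0,6,0],[0.6,0,1.5]],
  [[0,0,-20],[0,0,0]],
  [[0,0,-25],[0,0,0]],
  [[0,0,-20],[0,0,0]],
  [[0,0,-10],[0,0,0]],
  [[0,0,0],[0,0,0]],
])

```text
t: 2.45
tool_pos: [0.5941, 0.2148, 0.1098]
ee_rot: [0.001, 0.801, 0.599, 0.006]
ft_force: [0.4, -0.0, 0.5]
finger_gap: 0.0858
```

```bash
python3 st.py
```

```text
t 2.45 pos [0.5941 0.2148 0.1098] yaw 73.55 z [ 0.011  0.006 -1.   ] F [ 0.4 -0.   0.5] M [-0.04 -0.03 -0.02] gap 0.0858 q [ 0.33  0.49  1.61  0.    1.03 -0.96]
```

Call:
step_arm([
  [[-5,1,0],[-0.3,0.6,0]],
  [[0,0,-9],[0,0,0]],
  [[0,0,0],[0,0,0]],
])

```text
t: 2.7
tool_pos: [0.5909, 0.2163, 0.1039]
ee_rot: [0.0, 0.801, 0.598, 0.003]
ft_force: [0.3, 0.2, -0.7]
finger_gap: 0.0856
```

```bash
python3 st.py
```

```text
t 2.7 pos [0.5909 0.2163 0.1039] yaw 73.51 z [ 0.005  0.003 -1.   ] F [ 0.3  0.2 -0.7] M [-0.03  0.04 -0.01] gap 0.0856 q [ 0.33  0.5   1.62  0.    1.02 -0.95]
```

Call:
step_arm([
  [[-2,0,-3],[-0.2,0.3,0]],
  [[0,0,-2],[0,0,0]],
  [[0,0,0],[0,0,0]],
])

```text
t: 2.95
tool_pos: [0.59, 0.217, 0.1008]
ee_rot: [0.001, 0.801, 0.599, 0.001]
ft_force: [0.9, 0.1, -0.1]
finger_gap: 0.0855
```

Call:
step_arm([
  [[0,0,0],[0,0,0]],
  [[0,0,0],[0,0,0]],
  [[0,0,0],[0,0,0]],
  [[0,0,0],[0,0,0]],
  [[0,0,0],[0,0,0]],
  [[0,0,0],[0,0,0]],
  [[0,0,0],[0,0,0]],
  [[0,0,0],[0,0,0]],
], fingers=1, force=60)

```text
t: 3.62
tool_pos: [0.5905, 0.2171, 0.1018]
ee_rot: [0.001, 0.801, 0.599, 0.002]
ft_force: [0.4, -0.1, 0.4]
finger_gap: 0.0296
```

```bash
python3 st.py
```

```text
t 3.6167 pos [0.5905 0.2171 0.1018] yaw 73.54 z [ 0.005  0.001 -1.   ] F [ 0.4 -0.1  0.4] M [ 0.01 -0.02  0.  ] gap 0.0296 q [ 0.33  0.5   1.62 -0.    1.02 -0.95]
```

Call:
step_arm([
  [[0,0,10],[0,0,0]],
  [[0,0,15],[0,0,0]],
  [[0,0,15],[0,0,0]],
  [[0,0,15],[0,0,0]],
  [[0,0,0],[0,0,0]],
])

```text
t: 4.03
tool_pos: [0.5881, 0.2163, 0.1572]
ee_rot: [-0.0, 0.801, 0.599, -0.002]
ft_force: [0.9, -0.6, -1.6]
finger_gap: 0.0297
```

```bash
python3 st.py
```

```text
t 4.0333 pos [0.5881 0.2163 0.1572] yaw 73.54 z [-0.003 -0.002 -1.   ] F [ 0.9 -0.6 -1.6] M [ 0.07 -0.08  0.03] gap 0.0297 q [ 0.33  0.45  1.55 -0.    1.14 -0.95]
```

Call:
step_arm([
  [[0,0,20],[0,0,0]],
  [[0,0,30],[0,0,0]],
  [[0,0,30],[0,0,0]],
  [[0,0,30],[0,0,0]],
  [[0,0,25],[0,0,0]],
  [[0,-20,10],[0,0,0]],
  [[0,-30,0],[0,0,0]],
  [[0,-35,0],[0,0,0]],
  [[0,-35,0],[0,0,0]],
  [[0,-35,0],[0,0,0]],
  [[0,-35,0],[0,0,0]],
  [[0,-30,0],[0,0,0]],
  [[0,-20,0],[0,0,0]],
  [[0,0,0],[0,0,0]],
])

```text
t: 5.2
tool_pos: [0.5807, -0.0326, 0.2991]
ee_rot: [-0.003, 0.799, 0.601, -0.009]
ft_force: [0.1, -0.9, -3.0]
finger_gap: 0.029
```

```bash
python3 st.py; python3 - <<'E'
from bench import manip
from h import *
for n in("wrist","side","scene"):
    i=manip.get_image(n);np.savez(f"c_{n}.npz",**i);cv2.imwrite(f"pics/c_{n}.png",i["pixels"])
E
```

```text
t 5.2 pos [ 0.5807 -0.0326  0.2991] yaw 73.93 z [-0.018 -0.005 -1.   ] F [ 0.1 -0.9 -3. ] M [-0.02 -0.07 -0.01] gap 0.029 q [-0.07  0.31  1.41 -0.01  1.44 -1.36]
```

View pics/c_wrist.png

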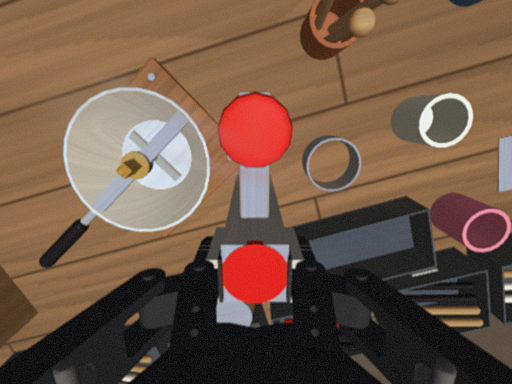

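View pics/c_side.png

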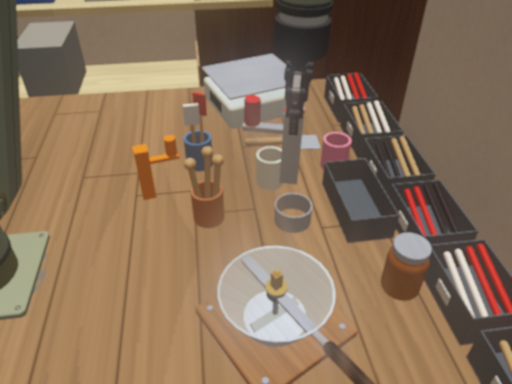

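The crank is held clear, with its knob at (256,130) and cap at (255,272). The white pot is standing at (445,118), and the brass shaft is at (133,165). I'll enlarge the shaft to get its yaw.

```bash
python3 - <<'E'
from h import *
i=load("wrist","c");a=i["pixels"][140:190,105:165];b=load("side","c")["pixels"][255:315,245:305];c=load("scene","c")["pixels"][165:210,135:185]
r=lambda x:cv2.resize(x,None,fx=260/x.shape[1],fy=260/x.shape[1],interpolation=cv2.INTER_CUBIC)[:230]
L=[r(x) for x in(a,b,c)];h=min(x.shape[0] for x in L);cv2.imwrite("pics/c_z.png",np.hstack([x[:h] for x in L]))
print([x.shape for x in L])
P=pts(i)
for nm,P in(("w",P),("s",pts(load("side","c")))):
  q=P.reshape(-1,3);q=q[(np.abs(q[:,0]-.534)<.03)&(np.abs(q[:,1]+.178)<.03)]
  for lo,hi in((.102,.108),(.134,.1435)):
    z=q[(q[:,2]>lo)&(q[:,2]<hi)]
    if len(z)>3:print(nm,lo,len(z),cv2.minEnclosingCircle(z[:,:2].astype(np.float32)),np.median(z,0).round(4))
E
```

```text
[(217, 260, 3), (230, 260, 3), (230, 260, 3)]
w 0.102 393 ((0.5326361060142517, -0.17774611711502075), 0.01802775450050831) [ 0.531  -0.1715  0.1048]
w 0.134 146 ((0.532535970211029, -0.1778315007686615), 0.009558634832501411) [ 0.5323 -0.1762  0.1358]
s 0.102 217 ((0.5334393978118896, -0.1792946308851242), 0.01829608902335167) [ 0.5303 -0.1856  0.1065]
s 0.134 80 ((0.5327872633934021, -0.17976424098014832), 0.009864019230008125) [ 0.5326 -0.1818  0.1374]
```

View pics/c_z.png

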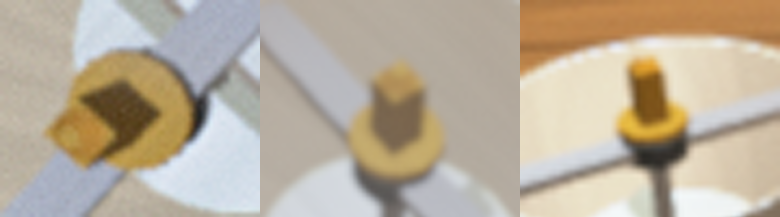

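```bash
python3 - <<'E'
from h import *
for n in("wrist","side","scene"):
  i=load(n,"c");P=pts(i);q=P.reshape(-1,3)
  z=q[(np.abs(q[:,0]-.533)<.03)&(np.abs(q[:,1]+.178)<.03)&(q[:,2]>.1325)&(q[:,2]<.1435)]
  print(n,len(z),cv2.minAreaRect((z[:,:2]*1000).astype(np.float32)))
  # vertical faces normals: points .108-.131
  z=q[(np.abs(q[:,0]-.533)<.012)&(np.abs(q[:,1]+.178)<.012)&(q[:,2]>.112)&(q[:,2]<.130)]
  r=(z[:,:2]-[.533,-.1785])*1000
  best=[(np.mean(np.minimum(np.abs(np.abs(r@[np.cos(t),np.sin(t)])-7),np.abs(np.abs(r@[-np.sin(t),np.cos(t)])-7))).round(2),round(np.degrees(t))) for t in np.radians(np.arange(0,90,3))]
  print(len(z),sorted(best)[:5])
i=load("wrist","c");P=pts(i)
m=(P[...,2]>.05)&(P[...,2]<.2)&(np.abs(P[...,0]-.533)<.012)&(np.abs(P[...,1]+.178)<.012)
for u,v in[(42,128),(68,105),(115,135),(85,165)]:
    print(ray(i,105+u/4.333,140+v/4.333,.135).round(4))
E
```

```text
wrist 160 ((532.5850830078125, -177.7422332763672), (13.944809913635254, 14.357874870300293), 28.744571685791016)
109 [(np.float64(0.44), 27), (np.float64(0.46), 30), (np.float64(0.48), 24), (np.float64(0.52), 33), (np.float64(0.57), 21)]
side 88 ((532.5423583984375, -178.82420349121094), (15.062471389770508, 16.15229034423828), 31.874704360961914)
91 [(np.float64(0.43), 27), (np.float64(0.45), 30), (np.float64(0.46), 24), (np.float64(0.48), 33), (np.float64(0.52), 21)]
scene 19 ((535.9813842773438, -176.4615478515625), (8.405078887939453, 11.944758415222168), 22.538419723510742)
44 [(np.float64(0.95), 30), (np.float64(0.96), 33), (np.float64(0.97), 27), (np.float64(0.98), 36), (np.float64(0.98), 39)]
[ 0.5293 -0.1868  0.135 ]
[ 0.5255 -0.1776  0.135 ]
[ 0.5364 -0.1689  0.135 ]
[ 0.5418 -0.1799  0.135 ]
```

```bash
cat > hand.py <<'E'
from h import *
from scipy.spatial.transform import Rotation as R
import sys
def inhand(i,s,dz=.0342):
    hsv=cv2.cvtColor(i["pixels"],cv2.COLOR_BGR2HSV)
    m=(((hsv[...,0]<8)|(hsv[...,0]>172))&(hsv[...,1]>150)&(hsv[...,2]>90)).astype(np.uint8)
    N,l,st,ce=cv2.connectedComponentsWithStats(m)
    P=pts(i);q=s["ee_rot"];M=R.from_quat([q[1],q[2],q[3],q[0]]).as_matrix();t=np.array(s["tool_pos"])
    for k in range(1,N):
        if st[k,4]>600:
            u,v=(st[k,0]+st[k,2]/2-.5,st[k,1]+st[k,3]/2-.5)
            pz=np.nanmedian(P[l==k],0)
            print(st[k].tolist(),ce[k].round(1),"world",pz.round(4),"ray",ray(i,*ce[k],np.nanmedian(P[l==k][:,2])).round(4),"tool",(M.T@(ray(i,*ce[k],pz[2])-t)).round(4))
E
python3 - <<'E'
from hand import *
from bench import manip
inhand(load("wrist","c"),manip.get_state())
E
```

```text
[218, 92, 75, 75, 4310] [254.9 129.7] world [ 0.5176 -0.0142  0.3494] ray [ 0.5176 -0.0142  0.3494] tool [-0.0041 -0.0657 -0.0491]
[222, 243, 66, 61, 3133] [254.5 273.3] world [ 0.5798 -0.0324  0.3339] ray [ 0.5798 -0.0324  0.3339] tool [-0.0045 -0.0007 -0.0346]
```

```bash
python3 st.py; python3 - <<'E'
from hand import *
from bench import manip
i=manip.get_image("wrist");s=manip.get_state();inhand(i,s)
E
python3 st.py
```

```text
t 5.35 pos [ 0.581  -0.0283  0.2993] yaw 74.13 z [-0.017 -0.002 -1.   ] F [ 1.2  0.6 -3.1] M [ 0.06 -0.02  0.01] gap 0.0295 q [-0.07  0.31  1.41 -0.    1.44 -1.36]
[218, 92, 75, 75, 4313] [254.8 129.8] world [ 0.5178 -0.0102  0.3496] ray [ 0.5178 -0.0103  0.3496] tool [-0.0008 -0.0665 -0.0491]
[222, 243, 66, 61, 3134] [254.5 273.3] world [ 0.5801 -0.0282  0.3341] ray [ 0.58   -0.0282  0.3341] tool [-0.001  -0.0015 -0.0346]
t 5.4 pos [ 0.5812 -0.0277  0.2995] yaw 74.2 z [-0.017 -0.002 -1.   ] F [-0.1  0.6 -2.2] M [-0.02 -0.05  0.05] gap 0.0294 q [-0.07  0.31  1.41 -0.    1.44 -1.36]
```

Call:
step_arm([
  [[-6,-19,0],[0,-1,-5.7]],
  [[-6,-19,0],[0,0,-5.7]],
  [[-6,-19,0],[0,0,-5.7]],
  [[-6,-19,0],[0,0,-5.7]],
  [[-6,-19,0],[0,0,-5.7]],
  [[-6,-19,0],[0,0,-5.7]],
  [[-6,-19,0],[0,0,-5.7]],
  [[-5,-16,0],[0,0,-5.7]],
  [[0,0,0],[0,0,0]],
  [[0,0,0],[0,0,0]],
  [[0,0,0],[0,0,0]],
])

```text
t: 6.32
tool_pos: [0.535, -0.165, 0.2978]
ee_rot: [-0.002, 0.97, 0.241, 0.002]
ft_force: [0.3, 0.2, -2.9]
finger_gap: 0.0291
```

```bash
python3 st.py
```

```text
t 6.3167 pos [ 0.535  -0.165   0.2978] yaw 27.9 z [ 0.002  0.004 -1.   ] F [ 0.3  0.2 -2.9] M [-0.09 -0.01  0.04] gap 0.0291 q [-0.32  0.26  1.48  0.    1.4  -0.81]
```

Call:
step_arm([
  [[-1,-7,0],[-0.2,0,0.3]],
  [[-1,-6,0],[0,0,0.3]],
  [[0,0,-15],[0,0,0]],
  [[0,0,-15],[0,0,0]],
  [[0,0,-12],[0,0,0]],
  [[0,0,0],[0,0,0]],
  [[0,0,0],[0,0,0]],
])

```text
t: 6.9
tool_pos: [0.5353, -0.1754, 0.2555]
ee_rot: [0.001, 0.967, 0.254, 0.003]
ft_force: [-0.8, -1.4, -2.6]
finger_gap: 0.0291
```

```bash
python3 st.py
```

```text
t 6.9 pos [ 0.5353 -0.1754  0.2555] yaw 29.38 z [ 0.006  0.    -1.   ] F [-0.8 -1.4 -2.6] M [-0.   -0.05  0.04] gap 0.0291 q [-0.34  0.28  1.55  0.    1.3  -0.85]
```

Call:
step_arm([
  [[-2,-3,-3],[0,0.3,-0.6]],
  [[0,0,0],[0,0,0]],
  [[0,0,0],[0,0,0]],
])

```text
t: 7.15
tool_pos: [0.5341, -0.1788, 0.2539]
ee_rot: [0.001, 0.969, 0.249, 0.001]
ft_force: [0.7, -0.4, -2.5]
finger_gap: 0.0289
```

```bash
python3 st.py; python3 - <<'E'
from hand import *
from bench import manip
I=[]
for n in("wrist","side","scene"):
    i=manip.get_image(n);np.savez(f"d_{n}.npz",**i);I.append(i)
inhand(I[0],manip.get_state())
s=manip.get_state();print(s["tool_pos"])
a=I[1]["pixels"][200:340,200:360];b=I[2]["pixels"][110:220,100:225]
cv2.imwrite("pics/d.png",np.hstack([cv2.resize(x,(400,350),interpolation=cv2.INTER_CUBIC) for x in(a,b)]));cv2.imwrite("pics/dw.png",I[0]["pixels"])
E
```

```text
t 7.15 pos [ 0.5341 -0.1788  0.2539] yaw 28.8 z [ 0.002 -0.001 -1.   ] F [ 0.7 -0.4 -2.5] M [-0.03  0.02 -0.04] gap 0.0289 q [-0.34  0.29  1.55 -0.    1.3  -0.85]
[219, 92, 73, 75, 4206] [254.8 129.6] world [ 0.5022 -0.1203  0.3031] ray [ 0.5022 -0.1204  0.3031] tool [ 0.0003 -0.0664 -0.0494]
[222, 243, 66, 61, 3142] [254.5 273.3] world [ 0.5335 -0.1775  0.2887] ray [ 0.5334 -0.1775  0.2887] tool [ 0.0002 -0.0013 -0.0349]
[435, 262, 77, 51, 700] [474.8 288.2] world [ 0.8923 -0.1803  0.064 ] ray [ 0.8953 -0.1808  0.064 ] tool [0.3153 0.1756 0.1905]
[ 0.53399826 -0.17870384  0.2537658 ]
```

View pics/d.png

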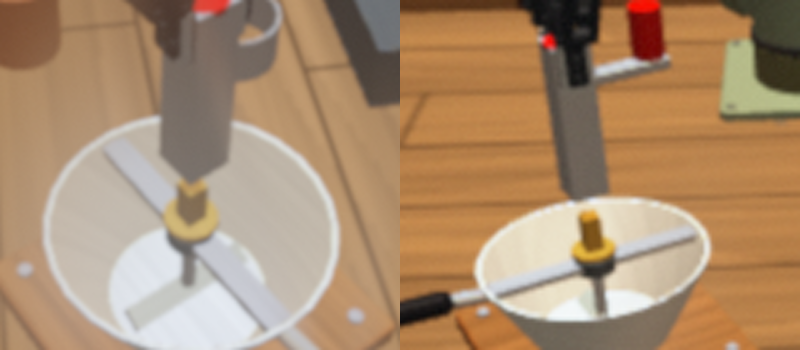

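View pics/dw.png

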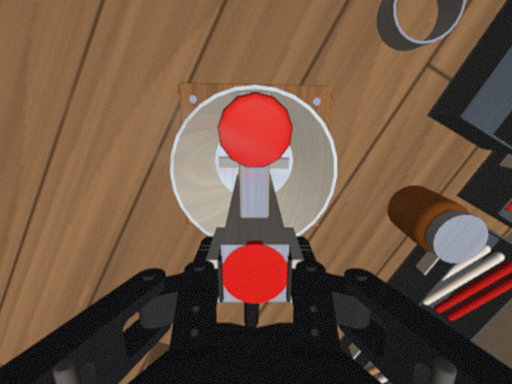

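Call:
step_arm([
  [[-0.5,-0.5,-5],[0,0,0]],
  [[0,0,-5],[0,0,0]],
  [[0,0,-5],[0,0,0]],
  [[0,0,-5],[0,0,0]],
  [[0,0,0],[0,0,0]],
  [[0,0,0],[0,0,0]],
])

```text
t: 7.8
tool_pos: [0.5333, -0.1791, 0.2318]
ee_rot: [0.001, 0.969, 0.249, 0.001]
ft_force: [0.4, -0.7, -2.2]
finger_gap: 0.0293
```

```bash
python3 st.py
```

```text
t 7.8 pos [ 0.5333 -0.1791  0.2318] yaw 28.82 z [ 0.002 -0.001 -1.   ] F [ 0.4 -0.7 -2.2] M [-0.02 -0.02 -0.  ] gap 0.0293 q [-0.34  0.3   1.59  0.    1.25 -0.85]
```

Call:
step_arm([
  [[0,0,-4],[0,0,0]],
  [[0,0,-4],[0,0,0]],
  [[0,0,-4],[0,0,0]],
  [[0,0,0],[0,0,0]],
])

```text
t: 8.13
tool_pos: [0.5333, -0.1791, 0.2186]
ee_rot: [0.001, 0.969, 0.249, 0.001]
ft_force: [0.0, -0.2, -3.1]
finger_gap: 0.0289
```

```bash
python3 st.py
```

```text
t 8.1333 pos [ 0.5333 -0.1791  0.2186] yaw 28.82 z [ 0.002 -0.001 -1.   ] F [ 0.  -0.2 -3.1] M [-0.01  0.06  0.01] gap 0.0289 q [-0.34  0.31  1.62  0.    1.22 -0.85]
```

Call:
step_arm([
  [[0,0,-5],[0,0,0]],
  [[0,0,-5],[0,0,0]],
  [[0,0,-4],[0,0,0]],
  [[0,0,0],[0,0,0]],
])

```text
t: 8.47
tool_pos: [0.5333, -0.1791, 0.203]
ee_rot: [0.001, 0.969, 0.249, 0.001]
ft_force: [-1.0, -0.6, -3.4]
finger_gap: 0.0291
```

```bash
python3 st.py
```

```text
t 8.4667 pos [ 0.5333 -0.1791  0.203 ] yaw 28.82 z [ 0.002 -0.001 -1.   ] F [-1.  -0.6 -3.4] M [-0.02 -0.04  0.02] gap 0.0291 q [-0.34  0.32  1.64  0.    1.18 -0.85]
```

Bottom is about 3 mm above the collar; I'll go on gently until contact.

Call:
step_arm([
  [[0,0,-1.5],[0,0,0]],
  [[0,0,-1.5],[0,0,0]],
  [[0,0,0],[0,0,0]],
])

```text
t: 8.72
tool_pos: [0.5336, -0.1793, 0.2011]
ee_rot: [0.001, 0.969, 0.249, 0.001]
ft_force: [0.4, -0.1, -2.9]
finger_gap: 0.0293
```

```bash
python3 st.py
```

```text
t 8.7167 pos [ 0.5336 -0.1793  0.2011] yaw 28.82 z [ 0.003 -0.001 -1.   ] F [ 0.4 -0.1 -2.9] M [-0.02 -0.05 -0.02] gap 0.0293 q [-0.34  0.32  1.64 -0.    1.17 -0.85]
```

Call:
step_arm([
  [[0,0,-2],[0,0,0]],
  [[0,0,0],[0,0,0]],
])

```text
t: 8.88
tool_pos: [0.5343, -0.1798, 0.2012]
ee_rot: [0.002, 0.969, 0.249, 0.003]
ft_force: [-0.2, -0.6, -3.1]
finger_gap: 0.0294
```

```bash
python3 st.py
```

```text
t 8.8833 pos [ 0.5343 -0.1798  0.2012] yaw 28.83 z [ 0.006 -0.003 -1.   ] F [-0.2 -0.6 -3.1] M [-0.05  0.01 -0.01] gap 0.0294 q [-0.34  0.32  1.64 -0.    1.17 -0.85]
```

Call:
step_arm([
  [[-0.5,0.5,-3],[0,0.3,0]],
  [[0,0,0],[0,0,0]],
  [[0,0,0],[0,0,0]],
])

```text
t: 9.13
tool_pos: [0.5347, -0.1796, 0.2011]
ee_rot: [0.003, 0.969, 0.249, 0.002]
ft_force: [-0.5, 1.0, -3.0]
finger_gap: 0.0292
```

```bash
python3 st.py
```

```text
t 9.1333 pos [ 0.5347 -0.1796  0.2011] yaw 28.82 z [ 0.005 -0.004 -1.   ] F [-0.5  1.  -3. ] M [ 0.   -0.02  0.07] gap 0.0292 q [-0.34  0.32  1.64 -0.    1.17 -0.84]
```

Call:
step_arm([
  [[0,0,0],[0,0,0]],
  [[0,0,0],[0,0,0]],
  [[0,0,0],[0,0,0]],
  [[0,0,0],[0,0,0]],
  [[0,0,0],[0,0,0]],
], fingers=-1)

```text
t: 9.55
tool_pos: [0.5357, -0.18, 0.2008]
ee_rot: [0.004, 0.969, 0.249, 0.003]
ft_force: [0.7, -0.4, -0.1]
finger_gap: 0.0852
```

```bash
python3 st.py; python3 - <<'E'
from hand import *
from bench import manip
I=[]
for n in("wrist","side","scene"):
    i=manip.get_image(n);np.savez(f"e_{n}.npz",**i);I.append(i)
inhand(I[0],manip.get_state())
a=I[1]["pixels"][200:340,200:360];b=I[2]["pixels"][110:220,100:225]
cv2.imwrite("pics/e.png",np.hstack([cv2.resize(x,(400,350),interpolation=cv2.INTER_CUBIC) for x in(a,b)]))
E
```

```text
t 9.55 pos [ 0.5357 -0.18    0.2008] yaw 28.82 z [ 0.007 -0.006 -1.   ] F [ 0.7 -0.4 -0.1] M [ 0.01  0.03 -0.02] gap 0.0852 q [-0.34  0.32  1.64 -0.    1.17 -0.84]
[214, 91, 74, 75, 4238] [250.3 128.6] world [ 0.5021 -0.1218  0.2498] ray [ 0.502  -0.1218  0.2498] tool [-0.0013 -0.0667 -0.0496]
[217, 242, 69, 61, 3143] [251.2 272.5] world [ 0.5334 -0.179   0.2355] ray [ 0.5334 -0.1789  0.2355] tool [-0.0014 -0.0017 -0.0347]
```

View pics/e.png

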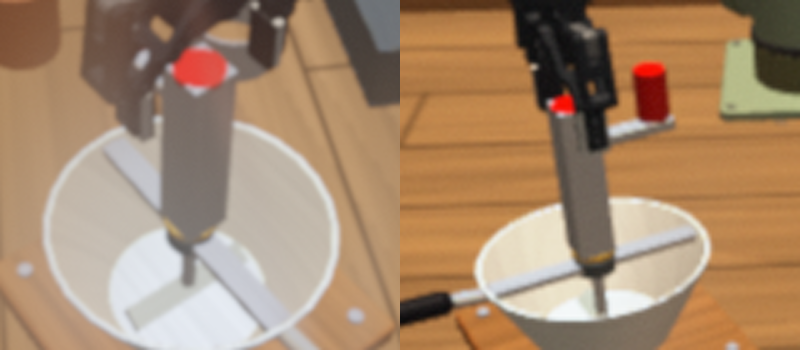

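Seated: the cap is at z 0.2355 and the knob top at 0.250, both matching a fully seated crank, and the axis is about (0.533,-0.179). Next I'll go up and over to the knob at (0.502,-0.122).

Call:
step_arm([
  [[0,0,15],[0,0,0]],
  [[0,0,25],[0,0,0]],
  [[0,0,25],[0,0,0]],
  [[0,0,20],[0,0,0]],
  [[-8,15,0],[0,0.4,0]],
  [[-8,15,0],[0,0,0]],
  [[-8,15,0],[0,0,0]],
  [[-8,13,0],[0,0,0]],
  [[0,0,0],[0,0,0]],
  [[0,0,0],[0,0,0]],
])

```text
t: 10.53
tool_pos: [0.4965, -0.115, 0.2838]
ee_rot: [-0.001, 0.968, 0.249, -0.005]
ft_force: [0.7, -0.2, -0.7]
finger_gap: 0.0857
```

```bash
python3 st.py
```

```text
t 10.5333 pos [ 0.4965 -0.115   0.2838] yaw 28.84 z [-0.01  -0.001 -1.   ] F [ 0.7 -0.2 -0.7] M [-0.03  0.    0.  ] gap 0.0857 q [-0.25  0.19  1.61 -0.    1.35 -0.75]
```

Call:
step_arm([
  [[5,-7,0],[0,-0.6,0]],
  [[0,0,-10],[0,0,0]],
  [[0,0,-15],[0,0,0]],
  [[0,0,-15],[0,0,0]],
  [[0,0,-12],[0,0,0]],
  [[0,0,0],[0,0,0]],
  [[0,0,0],[0,0,0]],
])

```text
t: 11.12
tool_pos: [0.5016, -0.1246, 0.224]
ee_rot: [0.0, 0.969, 0.248, -0.001]
ft_force: [-0.3, 0.4, 0.3]
finger_gap: 0.0856
```

```bash
python3 st.py
```

```text
t 11.1167 pos [ 0.5016 -0.1246  0.224 ] yaw 28.71 z [-0.003 -0.001 -1.   ] F [-0.3  0.4  0.3] M [-0.02  0.02  0.  ] gap 0.0856 q [-0.26  0.23  1.7  -0.    1.2  -0.77]
```

Call:
step_arm([
  [[0.5,2.5,-5],[0,-0.2,0]],
  [[0,0,0],[0,0,0]],
  [[0,0,0],[0,0,0]],
])

```text
t: 11.37
tool_pos: [0.5029, -0.1228, 0.2185]
ee_rot: [0.001, 0.969, 0.247, 0.001]
ft_force: [0.5, 0.5, 1.3]
finger_gap: 0.0853
```

Call:
step_arm([
  [[0,0,0],[0,0,0]],
  [[0,0,0],[0,0,0]],
  [[0,0,0],[0,0,0]],
  [[0,0,0],[0,0,0]],
  [[0,0,0],[0,0,0]],
  [[0,0,0],[0,0,0]],
  [[0,0,0],[0,0,0]],
  [[0,0,0],[0,0,0]],
], fingers=1, force=25)

```text
t: 12.03
tool_pos: [0.5039, -0.1231, 0.2205]
ee_rot: [0.002, 0.969, 0.247, 0.003]
ft_force: [-0.3, -0.5, -0.1]
finger_gap: 0.0254
```

```bash
cat > circ.py <<'E'
import sys
from bench import manip
import numpy as np
C=np.array([.533,-.179]);s=manip.get_state();r=(np.array(s["tool_pos"][:2])-C)*1000
a=np.degrees(np.arctan2(r[1],r[0]));print("az",a.round(1),"rad",np.hypot(*r).round(1))
n,d=int(sys.argv[1]),float(sys.argv[2])
prev=r
for k in range(1,n+1):
    t=np.radians(a-d*k);p=65*np.array([np.cos(t),np.sin(t)]);print((p-prev).round(1).tolist(),end=" ");prev=p
print()
E
python3 st.py; python3 circ.py 5 8
```

```text
t 12.0333 pos [ 0.5039 -0.1231  0.2205] yaw 28.65 z [ 0.006 -0.003 -1.   ] F [-0.3 -0.5 -0.1] M [-0.02  0.06  0.07] gap 0.0254 q [-0.26  0.24  1.71 -0.    1.19 -0.76]
az 117.5 rad 63.0
[7.4, 5.4] [8.7, 2.4] [9.0, 1.2] [9.1, -0.1] [9.0, -1.3]
```

Call:
step_arm([
  [[7,4.5,0],[0,0,0]],
  [[8.5,2.5,0],[0,0,0]],
  [[9,1,0],[0,0,0]],
  [[9,0,0],[0,0,0]],
  [[9,-1,0],[0,0,0]],
])

```text
t: 12.45
tool_pos: [0.5469, -0.1152, 0.2202]
ee_rot: [0.002, 0.969, 0.248, -0.001]
ft_force: [-2.7, -1.4, -0.1]
finger_gap: 0.0248
```

```bash
python3 st.py; python3 circ.py 8 9
```

```text
t 12.45 pos [ 0.5469 -0.1152  0.2202] yaw 28.67 z [-0.    -0.003 -1.   ] F [-2.7 -1.4 -0.1] M [-0.41  0.63 -0.  ] gap 0.0248 q [-0.23  0.3   1.62 -0.    1.22 -0.73]
az 77.7 rad 65.3
[9.7, -3.2] [9.2, -4.4] [8.4, -5.8] [7.4, -7.1] [6.2, -8.1] [4.8, -9.0] [3.4, -9.6] [1.8, -10.0]
```

Call:
step_arm([
  [[9.7,-3.2,0],[0,0,0]],
  [[9.2,-4.4,0],[0,0,0]],
  [[8.4,-5.8,0],[0,0,0]],
  [[7.4,-7.1,0],[0,0,0]],
  [[6.2,-8.1,0],[0,0,0]],
  [[4.8,-9,0],[0,0,0]],
  [[3.4,-9.6,0],[0,0,0]],
  [[1.8,-10,0],[0,0,0]],
])

```text
t: 13.12
tool_pos: [0.6015, -0.1751, 0.2189]
ee_rot: [-0.001, 0.968, 0.249, -0.006]
ft_force: [-5.5, 2.0, 2.0]
finger_gap: 0.0254
```

```bash
python3 st.py; python3 circ.py 9 9
```

```text
t 13.1167 pos [ 0.6015 -0.1751  0.2189] yaw 28.87 z [-0.013 -0.001 -1.   ] F [-5.5  2.   2. ] M [ 0.36  1.08 -0.02] gap 0.0254 q [-0.3   0.41  1.45 -0.    1.29 -0.8 ]
az 3.3 rad 68.6
[-3.8, -10.4] [-1.8, -10.0] [-3.4, -9.6] [-4.8, -9.0] [-6.2, -8.1] [-7.4, -7.1] [-8.4, -5.8] [-9.2, -4.4] [-9.8, -2.9]
```

Call:
step_arm([
  [[-3.5,-10,0],[0,-0.4,0]],
  [[-1.8,-10,0],[0,-0.4,0]],
  [[-3.4,-9.6,0],[0,0,0]],
  [[-4.8,-9,0],[0,0,0]],
  [[-6.2,-8.1,0],[0,0,0]],
  [[-7.4,-7.1,0],[0,0,0]],
  [[-8.4,-5.8,0],[0,0,0]],
  [[-9.2,-4.4,0],[0,0,0]],
])

```text
t: 13.78
tool_pos: [0.5581, -0.2432, 0.2191]
ee_rot: [-0.002, 0.969, 0.248, 0.008]
ft_force: [-0.7, 6.1, -0.2]
finger_gap: 0.0253
```

```bash
python3 st.py; python3 circ.py 8 9
```

```text
t 13.7833 pos [ 0.5581 -0.2432  0.2191] yaw 28.69 z [ 0.014  0.009 -1.   ] F [-0.7  6.1 -0.2] M [ 1.13 -0.11  0.04] gap 0.0253 q [-0.44  0.38  1.51  0.01  1.25 -0.94]
az -68.7 rad 68.9
[-11.2, 0.7] [-10.1, -1.4] [-10.2, 0.2] [-10.0, 1.8] [-9.6, 3.4] [-9.0, 4.8] [-8.1, 6.2] [-7.1, 7.4]
```

Call:
step_arm([
  [[-10.5,1,0],[-0.3,0.4,0]],
  [[-10,-0.5,0],[-0.2,0.3,0]],
  [[-10,1,0],[0,0,0]],
  [[-9.8,2.5,0],[0,0,0]],
  [[-9.3,4,0],[0,0,0]],
  [[-8.5,5.5,0],[0,0,0]],
  [[-7.6,6.7,0],[0,0,0]],
  [[-6.5,7.8,0],[0,0,0]],
])

```text
t: 14.45
tool_pos: [0.4823, -0.22, 0.2207]
ee_rot: [0.01, 0.969, 0.247, 0.006]
ft_force: [3.5, 0.1, -3.6]
finger_gap: 0.025
```

```bash
python3 st.py; python3 circ.py 8 9;python3 - <<'E'
from hand import *
from bench import manip
i=manip.get_image("side");np.savez("f_side.npz",**i)
cv2.imwrite("pics/f.png",cv2.resize(i["pixels"][150:350,180:380],(560,560),interpolation=cv2.INTER_CUBIC))
E
```

```text
t 14.45 pos [ 0.4823 -0.22    0.2207] yaw 28.63 z [ 0.016 -0.016 -1.   ] F [ 3.5  0.1 -3.6] M [-0.09 -0.64  0.  ] gap 0.025 q [-0.45  0.25  1.7  -0.01  1.18 -0.94]
az -141.0 rad 65.2
[-5.6, 8.5] [-4.4, 9.2] [-2.9, 9.8] [-1.3, 10.1] [0.3, 10.2] [1.9, 10.0] [3.4, 9.6] [4.9, 9.0]
```

View pics/f.png

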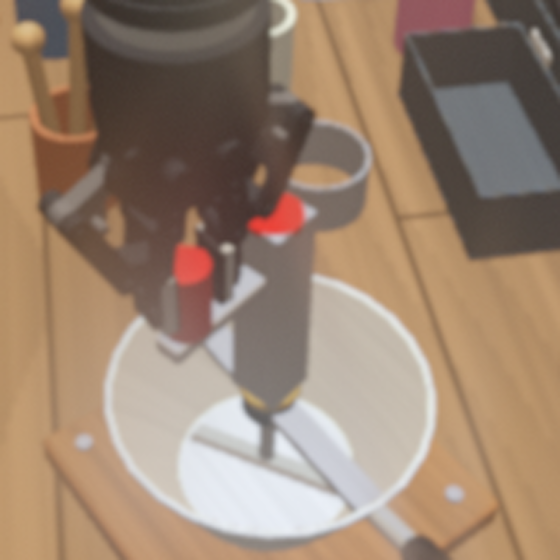

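The crank is still seated and upright (shank base at about (270,400) in the crop), with the knob held. I'll carry on.

Call:
step_arm([
  [[-5.6,8.5,-0.5],[0.4,0.4,0]],
  [[-4.4,9.2,-0.5],[0.4,0.4,0]],
  [[-2.9,9.8,0],[0,0,0]],
  [[-1.3,10.1,0],[0,0,0]],
  [[0.3,10.2,0],[0,0,0]],
  [[1.9,10,0],[0,0,0]],
  [[3.4,9.6,0],[0,0,0]],
  [[4.9,9,0],[0,0,0]],
])

```text
t: 15.17
tool_pos: [0.4785, -0.1398, 0.2195]
ee_rot: [0.007, 0.969, 0.249, 0.002]
ft_force: [4.8, -6.6, -5.9]
finger_gap: 0.0257
```

```bash
python3 st.py; python3 circ.py 8 9
```

```text
t 15.1667 pos [ 0.4785 -0.1398  0.2195] yaw 28.81 z [ 0.007 -0.013 -1.   ] F [ 4.8 -6.6 -5.9] M [-1.17 -0.8  -0.01] gap 0.0257 q [-0.3   0.2   1.76 -0.01  1.17 -0.8 ]
az 144.2 rad 67.1
[8.3, 6.5] [7.7, 6.7] [8.7, 5.4] [9.4, 3.9] [9.9, 2.4] [10.2, 0.8] [10.2, -0.8] [9.9, -2.3]
```

Call:
step_arm([
  [[8.3,6.3,-0.5],[0.4,0.2,0]],
  [[7.7,6.7,-0.5],[0.4,0.2,0]],
  [[8.7,5.4,0],[0,0,0]],
  [[9.4,3.9,0],[0,0,0]],
  [[9.9,2.4,0],[0,0,0]],
  [[10.2,0.8,0],[0,0,0]],
  [[10.2,-0.8,0],[0,0,0]],
  [[9.9,-2.3,0],[0,0,0]],
])

```text
t: 15.83
tool_pos: [0.551, -0.114, 0.2193]
ee_rot: [-0.0, 0.968, 0.252, -0.01]
ft_force: [-2.6, -3.4, 1.3]
finger_gap: 0.0247
```

```bash
python3 st.py; python3 circ.py 8 9
```

```text
t 15.8333 pos [ 0.551  -0.114   0.2193] yaw 29.17 z [-0.019 -0.005 -1.   ] F [-2.6 -3.4  1.3] M [-0.64  0.62  0.02] gap 0.0247 q [-0.22  0.32  1.6  -0.01  1.24 -0.73]
az 74.5 rad 67.4
[8.9, -5.8] [8.9, -4.9] [8.0, -6.3] [7.0, -7.5] [5.7, -8.5] [4.3, -9.2] [2.8, -9.8] [1.2, -10.1]
```

Call:
step_arm([
  [[8.9,-5.5,0],[0.2,-0.5,0]],
  [[8.5,-5,0],[0.2,-0.5,0]],
  [[7.7,-6.3,0],[0,-0.2,0]],
  [[6.8,-7.5,0],[0,0,0]],
  [[5.5,-8.5,0],[0,0,0]],
  [[4,-9.2,0],[0,0,0]],
  [[2.3,-9.8,0],[0,0,0]],
  [[0.5,-10.1,0],[0,0,0]],
])

```text
t: 16.5
tool_pos: [0.5997, -0.1756, 0.22]
ee_rot: [-0.008, 0.968, 0.252, 0.001]
ft_force: [-1.8, 2.7, 3.5]
finger_gap: 0.0247
```

```bash
python3 st.py; python3 circ.py 8 9
```

```text
t 16.5 pos [ 0.5997 -0.1756  0.22  ] yaw 29.19 z [-0.003  0.015 -1.   ] F [-1.8  2.7  3.5] M [0.4  0.6  0.07] gap 0.0247 q [-0.31  0.41  1.46  0.01  1.28 -0.82]
az 2.9 rad 66.8
[-2.1, -10.3] [-1.9, -10.0] [-3.4, -9.6] [-4.9, -9.0] [-6.2, -8.1] [-7.4, -7.0] [-8.4, -5.8] [-9.2, -4.4]
```

Call:
step_arm([
  [[-2.1,-10.2,0],[-0.5,0,0]],
  [[-2,-10,0],[-0.4,0,0]],
  [[-3.6,-9.5,0],[0,0,0]],
  [[-5,-8.8,0],[0,0,0]],
  [[-6.4,-7.8,0],[0,0,0]],
  [[-7.6,-6.6,0],[0,0,0]],
  [[-8.6,-5.2,0],[0,0,0]],
  [[-9.3,-3.8,0],[0,0,0]],
])

```text
t: 17.17
tool_pos: [0.5556, -0.2431, 0.2195]
ee_rot: [-0.001, 0.968, 0.25, 0.004]
ft_force: [1.0, 3.2, 1.4]
finger_gap: 0.0255
```

```bash
python3 st.py; python3 circ.py 8 9
```

```text
t 17.1667 pos [ 0.5556 -0.2431  0.2195] yaw 29.01 z [ 0.008  0.005 -1.   ] F [1.  3.2 1.4] M [ 0.88 -0.31 -0.  ] gap 0.0255 q [-0.44  0.37  1.51  0.01  1.25 -0.94]
az -70.6 rad 68.0
[-10.8, 0.2] [-10.1, -1.1] [-10.2, 0.5] [-10.0, 2.1] [-9.5, 3.7] [-8.8, 5.1] [-7.9, 6.4] [-6.8, 7.6]
```

Call:
step_arm([
  [[-10.5,0.5,0],[-0.2,0.4,0]],
  [[-10,-0.3,0],[0,0.2,0]],
  [[-10,1.3,0],[0.2,0.2,0]],
  [[-9.7,2.8,0],[0.2,0,0]],
  [[-9.2,4.3,0],[0,0,0]],
  [[-8.3,5.7,0],[0,0,0]],
  [[-7.3,6.9,0],[0,0,0]],
  [[-6.2,8,0],[0,0,0]],
])

```text
t: 17.83
tool_pos: [0.4791, -0.2168, 0.2203]
ee_rot: [0.001, 0.968, 0.25, 0.002]
ft_force: [4.0, 0.7, -1.5]
finger_gap: 0.0249
```

```bash
python3 st.py; python3 circ.py 8 9
```

```text
t 17.8333 pos [ 0.4791 -0.2168  0.2203] yaw 28.9 z [ 0.004 -0.001 -1.   ] F [ 4.   0.7 -1.5] M [-0.   -1.03 -0.02] gap 0.0249 q [-0.45  0.25  1.7   0.    1.19 -0.95]
az -145.0 rad 65.9
[-4.5, 9.3] [-3.7, 9.5] [-2.2, 10.0] [-0.6, 10.2] [1.0, 10.2] [2.5, 9.9] [4.1, 9.4] [5.5, 8.6]
```

Call:
step_arm([
  [[-4.5,9.3,-0.5],[0.2,0.3,0]],
  [[-3.7,9.5,0],[0.2,0,0]],
  [[-2.2,10,0],[0.2,0,0]],
  [[-0.6,10.2,0],[0.2,0,0]],
  [[1,10.2,0],[0,0,0]],
  [[2.5,9.9,0],[0,0,0]],
  [[4.1,9.4,0],[0,0,0]],
  [[5.5,8.6,0],[0,0,0]],
])

```text
t: 18.5
tool_pos: [0.4798, -0.1364, 0.2193]
ee_rot: [-0.0, 0.968, 0.252, 0.0]
ft_force: [3.7, -6.0, -2.5]
finger_gap: 0.0257
```

```bash
python3 st.py; python3 circ.py 8 9
```

```text
t 18.5 pos [ 0.4798 -0.1364  0.2193] yaw 29.14 z [ 0.  0. -1.] F [ 3.7 -6.  -2.5] M [-1.21 -0.64 -0.04] gap 0.0257 q [-0.3   0.21  1.75  0.    1.18 -0.81]
az 141.3 rad 68.1
[9.4, 5.5] [8.1, 6.2] [8.9, 4.9] [9.6, 3.4] [10.0, 1.9] [10.2, 0.3] [10.1, -1.3] [9.8, -2.9]
```

Call:
step_arm([
  [[9.2,5.5,-0.5],[0,0.2,0]],
  [[8.1,6,0],[0.2,0,0]],
  [[8.9,4.7,0],[0,0,0]],
  [[9.6,3.2,0],[0,0,0]],
  [[10,1.7,0],[0,-0.2,0]],
  [[10.2,0,0],[0,-0.2,0]],
  [[10.1,-1.6,0],[0,-0.2,0]],
  [[9,-3.2,0],[0,-0.2,0]],
  [[5,-2.5,0],[0,0,0]],
  [[0,0,0],[0,0,0]],
  [[0,0,0],[0,0,0]],
])

```text
t: 19.42
tool_pos: [0.5601, -0.1175, 0.2196]
ee_rot: [-0.004, 0.967, 0.254, -0.005]
ft_force: [-1.4, -0.3, 5.7]
finger_gap: 0.0251
```

```bash
python3 st.py; python3 circ.py 8 9
```

```text
t 19.4167 pos [ 0.5601 -0.1175  0.2196] yaw 29.44 z [-0.012  0.005 -1.   ] F [-1.4 -0.3  5.7] M [-0.32  0.74 -0.02] gap 0.0251 q [-0.23  0.33  1.58  0.    1.24 -0.74]
az 66.3 rad 67.2
[8.1, -6.9] [8.1, -6.2] [7.1, -7.4] [5.8, -8.4] [4.4, -9.2] [2.9, -9.8] [1.4, -10.1] [-0.2, -10.2]
```

Call:
step_arm([
  [[0,0,0],[0,0,0]],
  [[0,0,0],[0,0,0]],
  [[0,0,0],[0,0,0]],
  [[0,0,0],[0,0,0]],
], fingers=0)

```text
t: 19.75
tool_pos: [0.5612, -0.1163, 0.2176]
ee_rot: [-0.006, 0.967, 0.253, -0.004]
ft_force: [-0.6, 0.5, 0.2]
finger_gap: 0.0426
```

```bash
python3 st.py; python3 - <<'E'
from hand import *
from bench import manip
i=manip.get_image("wrist")
cv2.imwrite("pics/g.png",i["pixels"]);inhand(i,manip.get_state())
E
```

```text
t 19.75 pos [ 0.5612 -0.1163  0.2176] yaw 29.33 z [-0.011  0.01  -1.   ] F [-0.6  0.5  0.2] M [-0.03 -0.   -0.04] gap 0.0426 q [-0.23  0.33  1.58  0.01  1.24 -0.74]
[217, 231, 54, 60, 2142] [244.6 264.8] world [ 0.5557 -0.1154  0.2497] ray [ 0.5556 -0.1153  0.2497] tool [-0.0044 -0.0041 -0.032 ]
```

View pics/g.png

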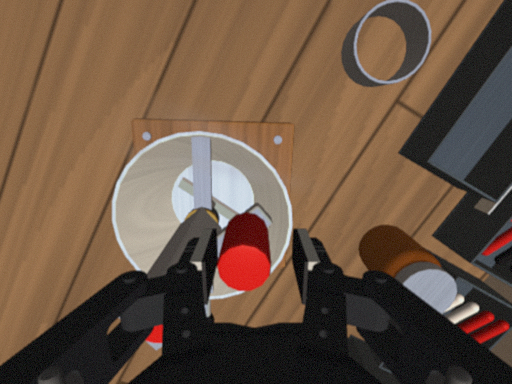

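Knob is free between the pads at (245,260). I'll centre the gripper on it and lift away.

Call:
step_arm([
  [[-3,-1.5,4],[-0.4,-0.6,0]],
  [[0,0,15],[0,0,0]],
  [[0,0,20],[0,0,0]],
  [[0,0,30],[0,0,0]],
  [[0,0,30],[0,0,0]],
  [[0,30,10],[0,0,0]],
  [[0,35,0],[0,0,0]],
  [[0,35,0],[0,0,0]],
  [[0,20,0],[0,0,0]],
  [[0,0,0],[0,0,0]],
  [[0,0,0],[0,0,0]],
  [[0,0,0],[0,0,0]],
])

```text
t: 20.8
tool_pos: [0.553, 0.0059, 0.3342]
ee_rot: [-0.001, 0.968, 0.251, 0.003]
ft_force: [0.4, -0.9, 0.1]
finger_gap: 0.0428
```

```bash
python3 st.py; python3 - <<'E'
from hand import *
from bench import manip
I={n:manip.get_image(n) for n in("wrist","side","scene")}
for n,i in I.items():
    cv2.imwrite(f"pics/k_{n}.png",i["pixels"]);P=pts(i)
    q=P.reshape(-1,3);q=q[(np.hypot(q[:,0]-.533,q[:,1]+.179)<.09)&(q[:,2]>.19)&(q[:,2]<.26)]
    c=q[(q[:,2]>.232)&(q[:,2]<.238)&(np.hypot(q[:,0]-.533,q[:,1]+.179)<.03)];k=q[(q[:,2]>.247)]
    if len(c) and len(k):print(n,"cap",c.mean(0).round(4),"knob",np.median(k,0).round(4))
E
```

```text
t 20.8 pos [0.553  0.0059 0.3342] yaw 29.12 z [ 0.006  0.003 -1.   ] F [ 0.4 -0.9  0.1] M [ 0.07 -0.04 -0.01] gap 0.0428 q [-0.01  0.24  1.43  0.    1.47 -0.52]
wrist cap [ 0.539  -0.1862  0.2351] knob [ 0.5672 -0.1138  0.2484]
side cap [ 0.5326 -0.1806  0.2365] knob [ 0.5561 -0.1204  0.2511]
scene cap [ 0.5346 -0.1767  0.2344] knob [ 0.5588 -0.1163  0.2485]
```

View pics/k_scene.png

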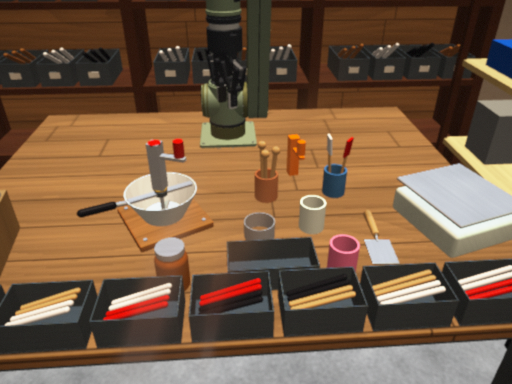

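View pics/k_side.png

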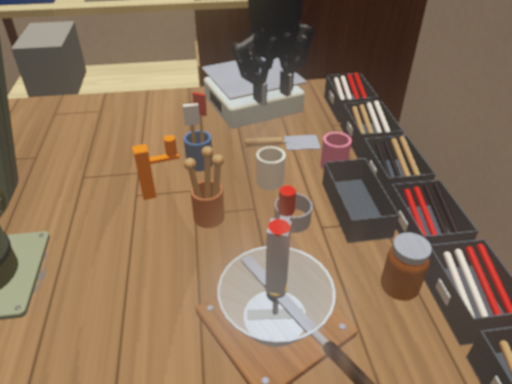

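```bash
python3 - <<'E'
from bench import manip
print(manip.finish_job())
E
```

```text
the job is handed in; nothing more can be done
None
```

I pulled the crank out of the white pot, seated it on the mill shaft and wound it clockwise about 768° by its knob. Then I let go, moved the arm clear and handed the job in at about 21 s of the 72 s allowed. No verdict was reported.

- **Seating:** after the winding, two cameras put the cap within about 3 mm of the shaft axis and at 0.234–0.237 m, where a fully seated crank gives 0.235 m. The knob's height matched too.
- **One disagreement:** the last wrist view read the cap about 9 mm off the axis. It was a far, oblique view in a window that took in other points, so I discounted it.
- **Winding:** 768° is about 13.4 rad of crank travel, so at least 13.2 rad on the shaft after the 0.2 rad of play. I worked this out from the knob's position, because the shaft angle can't be read directly.
- **Contact force:** while lowering the crank, the force reading never showed contact with the collar. I judged the seating from the stalled descent and from the cameras after release.
- **Surroundings:** the last pictures show the white pot standing, the other goods where they were, and the gripper well clear of everything. I checked this by eye only.

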